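# Clamp the shoehorn in its holder

## Robot

A 6-joint arm with a two-finger parallel gripper is mounted at the origin on the work surface. World frame = base frame: x ahead of the robot, y to its left, z up, the work surface at z = 0. Lengths are in m, angles in degrees, forces in N, time in s.
With the tool pointing down it reaches from about 0.375 to 0.9 m from the base axis. Payload 3.1 kg.
Tool frame: the origin (TCP) lies at the very end of the fingers, on their centre line; the grasp point (between the pads) lies 19 mm behind it; z points along the fingers, y is the direction in which the jaws open and shut (so a half turn about z gives the same grasp; the last joint's range is limited). The gripper opens to 87 mm and grips with 3 to 60 N. Pads are 19 mm wide; open, the fingers measure 117 mm over their backs; the gripper's body (75 mm by 190 mm) begins 51 mm behind the grasp point.
Start: joints at [55.147, 30.224, 82.088, -0, 67.689, -10.227], TCP at [0.26, 0.568, 0.223] pointing down, gripper open.
Joint ranges: [-176.69, 176.69], [-43.24, 126.21], [12.49, 139.97], [-82, 262], [0, 151.66], [-163.58, 163.58]. Speed limits (degrees/s): [159.86, 159.86, 180, 180, 180, 180].

## Interface

Orientations are given as a 3x3 rotation matrix whose columns are the frame's x, y, z axes.
In Python, from rig import readout, capture, camera_model, bot, spot_in, regions_of gives the robot as it stands.
- The arm moves only by the tool send_rows, never from a script. Its argument "moves" is a list that holds one entry, the list of rows, each a list of 7 numbers: the turn, a rotation vector about the tool's x, y, z in degrees, then the shift along the tool's x, y, z in cm, then the opening, from -1 (shut) to 1 (fully open). A call has exactly 5 rows; each row shifts and turns the commanded pose from where the row before left it, along the tool's axes as they then stand; what a row does not reach is not made up. A row lasts 1/10 s, in which the tool goes at most 50 mm and 8.59 degrees, less where a joint would pass 70% of its speed; a pose out of reach is approached as far as the arm can. A call with a gripper value outside its range is refused whole. The fingers move at their own pace and stop on an object; the grip force is fixed at half the most. Time passes only in rows, so rows that do not move let the fingers close, or fill a call up. It gives the time, the measured TCP pose, the force and the opening at its end, in the units of the state.
- readout.read_state(): the state, without advancing time (a new reading comes with each control period).
- capture(name): name is "side" or "top"; returns the picture (480x640x3 uint8, blue, green, red); there is no depth.
- camera_model(name): a dict with "camera_matrix" (3x3 intrinsics, pixels), "pose" (4x4, takes a point from camera to world coordinates). Camera axes: x right, y up, looking along -z (the intrinsics and any distortion apply to the point x, -y, -z); pixel columns grow to the right and rows downward; lengths in m; the calibration is good to about 2 mm. A picture is of the moment at which its call begins. camera_model takes no time and is no camera call.
- bot.hand_in(): hands the job in, once; it reports no verdict.
Trained networks look in the newest picture that a camera, given by its name, has taken for a name from the list of things; names that differ only in an ending like _2 or _b are one class to them, and where a whole thing is asked for, a point or a joint stands for the part that bears it (a point fixed in the world has none). Each returns a list of dicts, best first, with "p" (0 to 1); they miss things now and then, are a little off and sometimes report something else, mostly with a low value. They report only what shows in the picture. A call takes as long as a camera call. They do not tell look-alikes from the thing itself.
- spot_in(camera, thing): "location" ([x, y, z] in m, in world coordinates, good to about 4 mm: the middle of the surface that is visible of it).
- regions_of(camera, thing): "mask" (480x640 bool, what is visible of it).
The state is a dict: "time_s": time; "joint_positions": joint angles; "qvel": joint speeds; "tau": joint torques, N m; "position": TCP position; "tcp_rot": TCP orientation; "force": force on the tool from outside, world axes, zero at the start; "moment": the same for the moment, N m; "opening": opening from 0.0 (shut) to 1.0 (fully open).
Only numpy, scipy, OpenCV 4.12 (cv2) and the standard library are available. Lean on these libraries where they do the work, as an engineer would, in place of code of your own. Each camera call takes 0.05 s, during which the arm holds its last target. There are 200 camera calls.

## Task

Put the shoehorn away in its holder: swing the red-tabbed clamp lever up until it stands about upright or further back, lay the shoehorn gently in the two saddles with its handle end on the lever side and the blade out at the other end, let go, then swing the lever back down over the handle and press it until it clicks fully shut. Do not drop or throw the shoehorn, and leave the brush, tin and shoe trees where they are.

Things in the scene. Friction and masses are not known exactly. Their poses are not given: they have to be found in the camera images.
- holder: Shoehorn holder screwed to the shelf, moved and turned each time: dark wood base 12 mm thick (x -85..75, y -120..50 mm), two grey saddles forming an open channel along y. Origin on the shelf surface below the channel's centre line. The lever crosses over the saddle at y = -80 mm: hinge at +x, red tab at -x. Under the tab a catch post: x -73..-60 mm, 24 mm wide, top at 58 mm.
- channel (a point): Channel floor, 45 mm straight above the holder's origin, same axes: where the shoehorn's origin belongs, its axes parallel (+y to +y). Saddles 14 mm thick at y = -80 and +24 mm; channel 23 mm wide at its floor, sides flare 20 degrees out, 14 mm high. Between the saddles it is open down to the base, 33 mm below the channel floor.
- lever (a joint): Lever angle, rad: 0 fully shut (level), grows as the tab swings up, 1.57 upright, 2.2 back stop. Stiff hinge (0.09 N m): it stays where it is left. Coming down it meets the spring catch at about 0.12 and needs about 5 N on the tab (allow 10) to click past; then it springs to 0 and is held. Below 0.04: clicked shut; about 0.12: only resting on the catch.
- lever_hinge (a point): Centre of the lever's hinge pin, fixed to the holder at x = +50, y = -80, z = 66 mm in the holder's frame; the pin lies along the holder's y axis.
- lever_tab (a point): Centre of the lever's red tab, 122 mm from the hinge; turns with the lever. Lever 140 mm long: steel arm 18 mm wide, 8 mm thick, then red tab (100..140 mm from the hinge) 26 mm wide along the hinge direction, 10 mm thick. The tab can be pinched across its width and turns between the pads; shut, its top is 71 mm above the shelf; upright, its end is 206 mm high.
- shoehorn: Stainless shoehorn lying on the shelf, 215 mm long along y, about 120 g. Origin: on its underside, centre line, 105 mm from the handle's end. Flat straight handle y -105..45 mm, 18 mm wide (x), 14 mm high, black dot near its end; spoon blade y 45..112 mm, 40 mm wide, under 10 mm high. It balances near y = -15 mm; grip it across the handle at y = -20 mm, which comes to lie between the saddles.
- handle_end (a point): Black dot on top of the shoehorn's handle, 13 mm from its end (shoehorn's y = -92 mm, z = 14 mm); put away, it lies on the lever side of the holder, 12 mm beyond the lever's centre line.
- brush: Bystander: oval shoe brush, 110 x 50 x 40 mm, origin under its centre. Leave alone.
- tin: Bystander: round aluminium tin with twist lid, 76 mm across, 30 mm high, origin under its centre. Leave alone.
- tree_a: Bystander: cedar shoe tree, about 260 mm long along its y axis, 70 mm wide, up to 75 mm high, origin under its middle. Leave alone.
- tree_b: Bystander: the other cedar shoe tree, the same. Leave alone.
Mind the look-alikes: they are no part of the job. Of the things shaped like the holder, the wood one is meant.

How it is judged (in metres and radians):
On the way, in this order (a step that is already met when the one before it is completed fails the run):
1. the lever has been swung up to about upright or beyond (over 1.3 rad) (value of joint lever above 1.3 rad), for 0.2 s.
2. the shoehorn lies in both saddles, let go, handle end on the lever side, the lever not yet shut (x of shoehorn in the frame of holder between -0.006 and 0.006 m and y of shoehorn in the frame of holder between -0.015 and 0.015 m and z of shoehorn in the frame of holder between 0.04 and 0.05 m and y of handle_end in the frame of holder below -0.07 m and angle between the y axis of shoehorn and the y axis of holder, either way round below 0.1 rad and contact force between the fingers and shoehorn below 0.1 N and value of joint lever above 0.2 rad), for 0.2 s.
At the end, for the whole second after the job is handed in: The lever is clicked shut (below 0.04 rad) over the shoehorn, which lies at rest in both saddles: within 6 mm across and 15 mm along of its place, height within 5 mm of the channel floor, parallel to the channel within 0.1 rad, with the handle end on the lever side (value of joint lever below 0.04 rad and x of shoehorn in the frame of holder between -0.006 and 0.006 m and y of shoehorn in the frame of holder between -0.015 and 0.015 m and z of shoehorn in the frame of holder between 0.04 and 0.05 m and y of handle_end in the frame of holder below -0.07 m and angle between the y axis of shoehorn and the y axis of holder, either way round below 0.1 rad and linear speed of shoehorn below 0.02 m/s); the robot touches nothing.
It fails at once if the shoehorn is dropped or thrown (faster than 0.6 m/s while not held) (linear speed of shoehorn above 0.6 m/s and contact force between the fingers and shoehorn below 0.1 N).
It fails at once if the brush is moved more than 30 mm (distance of brush from where it was at the start of the episode above 0.03 m).
It fails at once if the tin is moved more than 30 mm (distance of tin from where it was at the start of the episode above 0.03 m).
It fails at once if a shoe tree is moved more than 30 mm (distance of any of tree_a, tree_b from where it was at the start of the episode above 0.03 m).
It also fails if it takes over 72 s, if anything falls off the work surface, if the arm or the gripper's body presses on something with over 40 N, if the wrist force passes 120 N, or if a joint passes its speed limit or range.

## Working session

There is one attempt and no reset: what is moved stays moved. The work goes in short steps, Python scripts to look and compute and a tool call to move; the robot and the scene stay as the last step left them, time stands still between calls to the robot, and variables do not carry over. Pictures are saved under pics/ and viewed, about 8 in all and at most 12, crops included, and the job is handed in when it is done.

Besides the shell and the picture viewer there is one more tool, called after "Emit:" by a JSON object that holds its "method" and its "body". send_rows: Moves the arm, as the interface text tells. Its arguments: {"type":"object","properties":{"moves":{"type":"array","items":{"type":"array","items":{"type":"array","items":{"type":"number"}}}}},"required":["moves"]}

```bash
mkdir -p pics; ls; python3 - <<'E'
from rig import *
import cv2,numpy as np
a=capture("side");b=capture("top")
cv2.imwrite("pics/s0.png",a);cv2.imwrite("pics/t0.png",b)
np.set_printoptions(precision=4,suppress=True)
for c in("side","top"):
    m=camera_model(c);print(c,m)
    for t in("holder","lever","lever_tab","lever_hinge","shoehorn","handle_end","channel","brush","tin","tree_a"):
        print(t,[(np.round(d["p"],2),np.round(d["location"],3)) for d in spot_in(c,t)])
print(readout.read_state())
E
```

```text
pics
side {'camera_matrix': array([[600.2016,   0.    , 308.1124],
       [  0.    , 600.2016, 237.8131],
       [  0.    ,   0.    ,   1.    ]]), 'pose': array([[ 0.9914,  0.0745, -0.108 ,  0.4015],
       [-0.1307,  0.4843, -0.8651, -1.1823],
       [-0.0122,  0.8717,  0.4898,  0.6751],
       [ 0.    ,  0.    ,  0.    ,  1.    ]])}
holder [(np.float64(0.71), array([ 0.544, -0.259,  0.011])), (np.float64(0.71), array([ 0.664, -0.591,  0.007])), (np.float64(0.62), array([ 0.31 , -0.295,  0.014])), (np.float64(0.62), array([0.334, 0.162, 0.021]))]
lever [(np.float64(0.86), array([ 0.544, -0.257,  0.122])), (np.float64(0.86), array([ 0.273, -0.294,  0.071])), (np.float64(0.77), array([ 0.645, -0.592,  0.074])), (np.float64(0.61), array([0.321, 0.156, 0.07 ]))]
lever_tab [(np.float64(0.9), array([ 0.541, -0.262,  0.12 ])), (np.float64(0.67), array([0.321, 0.156, 0.07 ])), (np.float64(0.58), array([ 0.647, -0.59 ,  0.072])), (np.float64(0.57), array([ 0.276, -0.295,  0.07 ])), (np.float64(0.45), array([0.746, 0.117, 0.034]))]
lever_hinge [(np.float64(0.96), array([ 0.658, -0.588,  0.014
[... 2544 characters left out ...]
p.float64(0.33), array([ 0.544, -0.209,  0.008]))]
tree_a [(np.float64(0.96), array([0.75 , 0.232, 0.041])), (np.float64(0.85), array([ 0.75 , -0.193,  0.037]))]
{'time_s': 1.1, 'joint_positions': array([ 55.1454,  30.2249,  82.0876,   0.0001,  67.6901, -10.2287]), 'qvel': array([ 0.0004,  0.0531,  0.0437, -0.0169,  0.0004,  0.006 ]), 'tau': array([  0.    , -44.0035, -17.6985,   0.0634,   0.0505,   0.    ]), 'position': array([0.2604, 0.5681, 0.2225]), 'tcp_rot': array([[-0.909 ,  0.4167, -0.    ],
       [ 0.4167,  0.909 , -0.    ],
       [ 0.    , -0.    , -1.    ]]), 'force': array([-0.5139, -0.0335,  0.1651]), 'moment': array([ 0.0278, -0.0032,  0.0439]), 'opening': 0.9999643501498922}
```

View pics/s0.png

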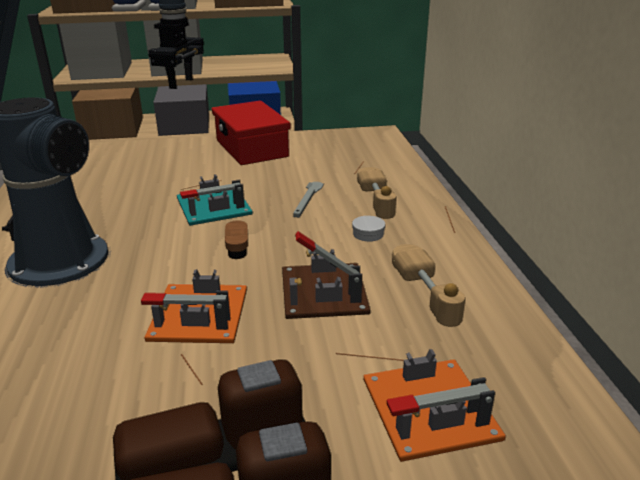

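View pics/t0.png

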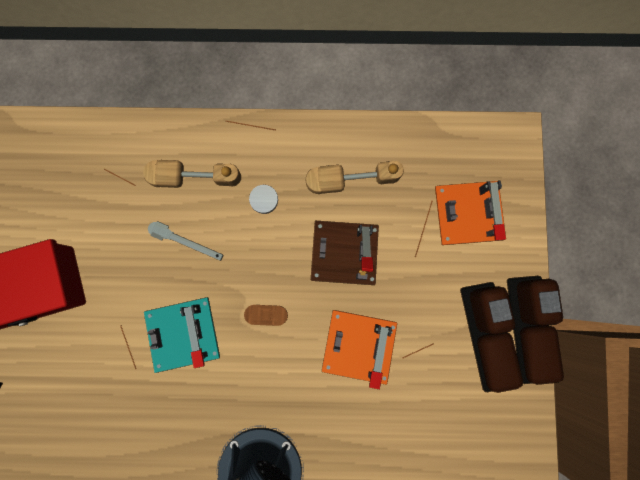

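The side view shows the dark wood holder at about (325,290) with its lever partly raised. In the top view it is at (345,252). The teal holder and the two orange ones are look-alikes. The shoehorn is at top (187,242), with the handle dot at (220,256). Next I'll get finer measurements.

```bash
cat > h.py <<'E'
import numpy as np,cv2
from rig import *
np.set_printoptions(precision=4,suppress=True)
def ray(c,uv,z):
    m=camera_model(c);K=m["camera_matrix"];P=m["pose"]
    uv=np.atleast_2d(uv).astype(float)
    d=np.c_[(uv[:,0]-K[0,2])/K[0,0],-(uv[:,1]-K[1,2])/K[1,1],-np.ones(len(uv))]@P[:3,:3].T
    return P[:3,3]+d*((z-P[2,3])/d[:,2])[:,None]
def proj(c,X):
    m=camera_model(c);K=m["camera_matrix"];P=m["pose"]
    q=(np.atleast_2d(X)-P[:3,3])@P[:3,:3]
    return np.c_[K[0,2]+K[0,0]*q[:,0]/-q[:,2],K[1,2]-K[1,1]*q[:,1]/-q[:,2]]
def H(x,y,th,p):
    c,s=np.cos(th),np.sin(th);p=np.atleast_2d(p)
    return np.c_[x+c*p[:,0]-s*p[:,1],y+s*p[:,0]+c*p[:,1],p[:,2]]
E
python3 - <<'E'
from h import *
t=cv2.imread("pics/t0.png");s=cv2.imread("pics/s0.png")
m=np.zeros((600,800,3),np.uint8)
m[:300,:400]=cv2.resize(t[215:290,300:400],(400,300),interpolation=2)
m[300:,:400]=cv2.resize(t[205:280,135:235],(400,300),interpolation=2)
m[:300,400:]=cv2.resize(s[225:321,270:398],(400,300),interpolation=2)
m[300:,400:]=cv2.resize(s[160:235,270:370],(400,300),interpolation=2)
cv2.imwrite("pics/m0.png",m)
for c in("top","side"):
    for d in regions_of(c,"holder")[:5]:
        M=d["mask"];ys,xs=np.nonzero(M);print(c,d["p"],xs.mean(),ys.mean(),xs.min(),xs.max(),ys.min(),ys.max(),len(xs))
    for d in regions_of(c,"shoehorn")[:2]:
        M=d["mask"];ys,xs=np.nonzero(M);print(c,"sh",d["p"],xs.mean(),ys.mean(),xs.min(),xs.max(),ys.min(),ys.max())
        r=cv2.minAreaRect(np.c_[xs,ys].astype(np.float32));print(r)
        w=ray(c,np.c_[xs,ys],0.012)[:,:2];mu=w.mean(0);u,sv,v=np.linalg.svd(w-mu,full_matrices=0);q=(w-mu)@v[0];print(mu,v[0],q.min(),q.max())
b=ray("top",[[313,222],[378,224],[376,284],[312,279]],0.012);print(b)
E
```

```text
top 0.83 470.20801874511847 212.37229888049987 436 505 181 244 3841
top 0.71 344.54133402008756 252.5972186453773 311 378 221 284 3883
top 0.71 359.3126469205454 347.3815232722144 322 396 310 388 4254
top 0.61 181.3366243535496 335.3443817583451 145 219 298 373 4254
top sh 0.69 178.91933240611962 238.99860917941587 148 222 222 259
((184.30001831054688, 242.9000244140625), (80.05123138427734, 16.54690170288086), 26.56505012512207)
[0.5824 0.2264] [-0.3822 -0.9241] -0.08969661531142209 0.12421172157017263
side 0.94 195.86932427601002 311.00268144440474 141 247 270 342 5594
side 0.89 433.3081150034344 407.16445883622805 364 505 349 461 10191
side 0.74 323.11398656657445 284.9085341762149 282 371 231 319 5062
side 0.69 214.03856970670952 201.2792286058658 177 252 175 224 2489
side sh 0.76 307.5412087912088 196.84065934065933 294 322 181 217
((305.5943603515625, 197.34764099121094), (13.630709648132324, 42.588531494140625), 36.52885055541992)
[0.5751 0.204 ] [-0.3722 -0.9282] -0.10018504463832496 0.11698434079817861
side sh 0.28 322.3421052631579 252.21052631578948 296 357 231 274
((323.35809326171875, 256.39862060546875), (72.88726806640625, 16.739660263061523), 35.53767776489258)
[ 0.5689 -0.0772] [ 0.4688 -0.8833] -0.10961411979979194 0.1077166501243068
[[ 0.6319 -0.1263  0.012 ]
 [ 0.6286 -0.2983  0.012 ]
 [ 0.4703 -0.2923  0.012 ]
 [ 0.4813 -0.1255  0.012 ]]
```

View pics/m0.png

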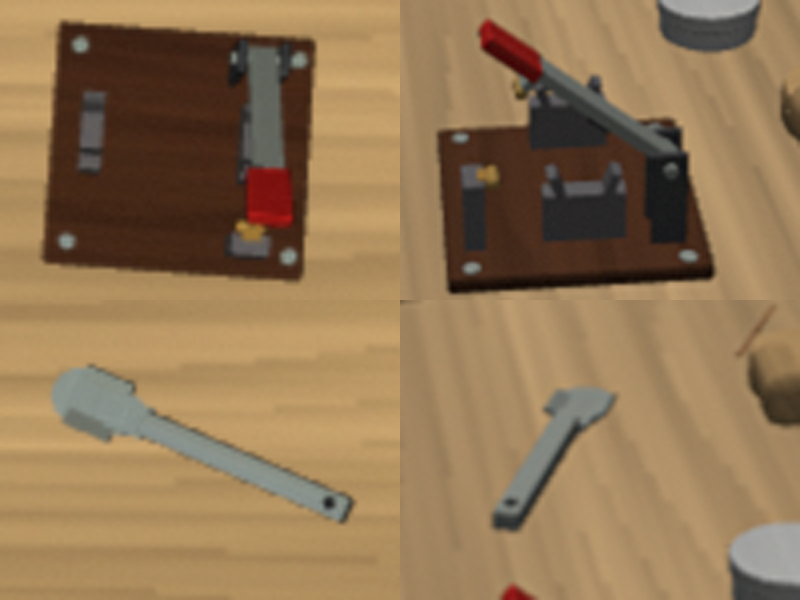

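```bash
cat > fit.py <<'E'
from h import *
from scipy.optimize import least_squares
cr=lambda p,s,o:(np.array(p,float)+.5)/s-.5+np.array(o)
def fit(obs,x0):
    f=lambda q:np.concatenate([(proj(c,H(*q[:3],P))-uv).ravel() for c,P,uv in obs])
    r=least_squares(f,x0,loss="soft_l1");print(r.x,np.degrees(r.x[2]));print(f(r.x).reshape(-1,2).round(1).tolist());return r.x
h=fit([("top",[[.075,.05,.012],[.075,-.12,.012],[-.085,-.12,.012],[-.085,.05,.012]],cr([[63,22],[314,39],[300,279],[43,263]],4,(300,215))),
     ("side",[[-.085,.05,.012],[-.085,-.12,.012],[.075,-.12,.012]],cr([[38,130],[49,279],[313,268]],3.125,(270,225)))],[.56,-.17,0])
s=fit([("top",[[0,-.092,.014],[.009,-.105,.014],[-.009,-.105,.014],[0,.112,.008]],cr([[329,202],[354,197],[343,222],[53,95]],4,(135,205))),
     ("side",[[0,-.092,.014],[0,.112,.008]],cr([[110,202],[214,95]],4,(270,160)))],[.58,.24,.2])
# lever angle from tab end & arm
def tab(th,r=.122,dy=0):return H(*h,[[.05-r*np.cos(th),-.08+dy,.066+r*np.sin(th)]])
for c,loc in(("top",[.542,-.254,.121]),("side",[.541,-.262,.12])):
    print(c,min((np.linalg.norm(proj(c,tab(a))-proj(c,loc)),a) for a in np.linspace(0,2,201)))
a=.55
print(tab(a),tab(a,.14),"hinge",H(*h,[[.05,-.08,.066]]),"channel",H(*h,[[0,0,.045]]),"grip",H(*s,[[0,-.02,.0]]))
E
python3 fit.py
```

```text
[ 0.5598 -0.1756 -0.0612] -3.506662732113573
[[-0.9, -0.3], [0.5, 0.1], [0.6, 0.7], [-0.3, -0.1], [-0.0, -0.6], [-0.6, 0.6], [1.2, -0.4]]
[ 0.5765  0.2082 -0.4047] -23.187047971646646
[[0.3, 0.2], [-0.0, 0.3], [-0.2, 0.3], [0.2, -3.8], [0.8, 0.5], [-4.0, -3.3]]
top (np.float64(2.609887281779413), np.float64(0.98))
side (np.float64(21.363656372110746), np.float64(0.74))
[[ 0.501  -0.2521  0.1298]] [[ 0.4856 -0.2512  0.1392]] hinge [[ 0.6048 -0.2585  0.066 ]] channel [[ 0.5598 -0.1756  0.045 ]] grip [[0.5686 0.1898 0.    ]]
```

```bash
cat >> fit.py <<'E'
print('----')
s=fit([("top",[[0,-.092,.014],[.009,-.105,.014],[-.009,-.105,.014],[0,.045,.014]],cr([[329,202],[354,197],[343,222],[141,120]],4,(135,205))),
     ("side",[[0,-.092,.014]],cr([[110,202]],4,(270,160)))],[.58,.24,-.4])
print("grip",H(*s,[[0,-.02,.0]]))
for c,loc in(("top",[367.2,270.3]),("side",[298.5,235.])):
    print(c,min((np.linalg.norm(proj(c,tab(a,.14))-loc),a) for a in np.linspace(0,2,201)))
E
python3 fit.py|sed -n '/----/,$p'
```

```text
----
[ 0.5759  0.2087 -0.3971] -22.75343596420565
[[0.2, 0.1], [-0.1, 0.2], [-0.3, 0.2], [-0.1, 0.0], [0.8, 0.5]]
grip [[0.5682 0.1903 0.    ]]
top (np.float64(0.12215817134738632), np.float64(0.6900000000000001))
side (np.float64(1.2123762111426883), np.float64(0.71))
```

```bash
cat >> h.py <<'E'
from scipy.spatial.transform import Rotation as R
hp=(.5598,-.1756,-.0612); sp=(.5759,.2087,-.3971)
def down(yaw):  # tool pointing down, tool y at world angle yaw deg
    y=np.radians(yaw);Y=np.array([np.cos(y),np.sin(y),0]);Z=np.array([0,0,-1.]);return np.c_[np.cross(Y,Z),Y,Z]
def plan(targets,p=None,Rm=None):
    "targets: (pos,yaw,n,grip); prints rows in calls of 5"
    st=readout.read_state();p=st["position"] if p is None else p;Rm=st["tcp_rot"] if Rm is None else Rm
    rows=[]
    for q,yaw,n,g in targets:
        q=np.array(q,float);rv=R.from_matrix(Rm.T@down(yaw)).as_rotvec();p0=np.array(p);R0=Rm
        for i in range(n):
            d=R.from_rotvec(rv/n);goal=p0+(q-p0)*(i+1)/n
            sh=np.round(Rm.T@(goal-p)*100,2);tv=np.round(np.degrees(rv/n),2)
            rows.append([*tv,*sh,g]);p=p+Rm@sh/100;Rm=Rm@R.from_rotvec(np.radians(tv)).as_matrix()
    while len(rows)%5: rows.append([0]*6+[rows[-1][6]])
    import json
    for i in range(0,len(rows),5):print(json.dumps([[round(float(v),2)+0 for v in r] for r in rows[i:i+5]]))
def tabp(a,r=.122,dz=-.015):
    q=H(*hp,[[.05-r*np.cos(a),-.08,.066+r*np.sin(a)]])[0];q[2]+=dz;return q
E
python3 - <<'E'
from h import *
q=tabp(.7);print(q)
plan([((q[0],q[1],.225),86.5,20,1)])
E
```

```text
[ 0.5117 -0.2528  0.1296]
[[0.0, 0.0, -1.06, -2.85, -3.21, -0.01, 1.0], [0.0, 0.0, -1.06, -2.8, -3.26, -0.01, 1.0], [0.0, 0.0, -1.06, -2.73, -3.31, -0.02, 1.0], [0.0, 0.0, -1.06, -2.67, -3.36, -0.01, 1.0], [0.0, 0.0, -1.06, -2.61, -3.41, -0.01, 1.0]]
[[0.0, 0.0, -1.06, -2.54, -3.46, -0.01, 1.0], [0.0, 0.0, -1.06, -2.48, -3.5, -0.02, 1.0], [0.0, 0.0, -1.06, -2.41, -3.55, -0.01, 1.0], [0.0, 0.0, -1.06, -2.35, -3.59, -0.01, 1.0], [0.0, 0.0, -1.06, -2.28, -3.64, -0.01, 1.0]]
[[0.0, 0.0, -1.06, -2.22, -3.68, -0.02, 1.0], [0.0, 0.0, -1.06, -2.14, -3.72, -0.01, 1.0], [0.0, 0.0, -1.06, -2.08, -3.75, -0.01, 1.0], [0.0, 0.0, -1.06, -2.0, -3.8, -0.01, 1.0], [0.0, 0.0, -1.06, -1.94, -3.83, -0.01, 1.0]]
[[0.0, 0.0, -1.06, -1.87, -3.87, -0.02, 1.0], [0.0, 0.0, -1.06, -1.79, -3.9, -0.01, 1.0], [0.0, 0.0, -1.06, -1.72, -3.93, -0.01, 1.0], [0.0, 0.0, -1.06, -1.65, -3.97, -0.01, 1.0], [0.0, 0.0, -1.06, -1.57, -3.99, -0.02, 1.0]]
```

Emit:
{"method": "send_rows", "body": {"moves": [[[0,0,-1.06,-2.85,-3.2,0,1],[0,0,-1.06,-2.8,-3.26,0,1],[0,0,-1.06,-2.73,-3.3,0,1],[0,0,-1.06,-2.67,-3.36,0,1],[0,0,-1.06,-2.6,-3.4,0,1]]]}}

```text
time_s: 1.8
position: [0.3236, 0.3618, 0.2228]
tcp_rot: [[-0.944, 0.33, 0.001], [0.33, 0.944, 0.0], [-0.001, 0.001, -1.0]]
force: [1.4, 0.3, -0.6]
opening: 0.998
```

Emit:
{"method": "send_rows", "body": {"moves": [[[0,0,-1.06,-2.54,-3.46,0,1],[0,0,-1.06,-2.48,-3.5,0,1],[0,0,-1.06,-2.4,-3.55,0,1],[0,0,-1.06,-2.35,-3.6,0,1],[0,0,-1.06,-2.28,-3.64,0,1]]]}}

```text
time_s: 2.3
position: [0.3864, 0.1564, 0.2229]
tcp_rot: [[-0.97, 0.241, 0.001], [0.241, 0.97, 0.0], [-0.001, 0.0, -1.0]]
force: [0.4, 0.8, 0.0]
opening: 1.001
```

Emit:
{"method": "send_rows", "body": {"moves": [[[0,0,-1.06,-2.2,-3.68,0,1],[0,0,-1.06,-2.14,-3.72,0,1],[0,0,-1.06,-2.1,-3.75,0,1],[0,0,-1.06,-2.0,-3.8,0,1],[0,0,-1.06,-1.94,-3.83,0,1]]]}}

```text
time_s: 2.8
position: [0.4492, -0.0492, 0.2228]
tcp_rot: [[-0.988, 0.151, 0.001], [0.151, 0.988, -0.0], [-0.001, -0.0, -1.0]]
force: [1.0, 0.2, -0.1]
opening: 1.001
```

Emit:
{"method": "send_rows", "body": {"moves": [[[0,0,-1.06,-1.87,-3.87,0,1],[0,0,-1.06,-1.8,-3.9,0,1],[0,0,-1.06,-1.72,-3.93,0,1],[0,0,-1.06,-1.65,-3.97,0,1],[0,0,-1.06,-1.57,-4.0,0,1]]]}}

```text
time_s: 3.3
position: [0.512, -0.2546, 0.2227]
tcp_rot: [[-0.998, 0.059, 0.0], [0.059, 0.998, -0.0], [-0.0, -0.0, -1.0]]
force: [0.2, 0.2, 0.2]
opening: 1.003
```

```bash
python3 - <<'E'
from h import *
s=readout.read_state();print(s["time_s"],s["position"],s["tcp_rot"][:,1],s["joint_positions"])
q=tabp(.7)
plan([(q,86.5,4,1),(q,86.5,1,1)])
a=capture("side");b=capture("top")
m=np.hstack([cv2.resize(b[195:310,280:433],(400,300),interpolation=2),cv2.resize(a[180:321,240:428],(400,300),interpolation=2)])
cv2.imwrite("pics/m1.png",m)
E
```

```text
3.3 [ 0.512  -0.2546  0.2227] [ 0.0595  0.9982 -0.    ] [ -37.6363   26.0956   89.8809    0.0117   64.006  -124.2324]
[[0.0, 0.01, 0.02, 0.01, 0.04, 2.33, 1.0], [0.0, 0.01, 0.02, 0.01, 0.05, 2.32, 1.0], [0.0, 0.01, 0.02, 0.01, 0.04, 2.33, 1.0], [0.0, 0.01, 0.02, 0.01, 0.04, 2.33, 1.0], [0.0, -0.02, 0.01, 0.0, 0.0, 0.0, 1.0]]
```

View pics/m1.png

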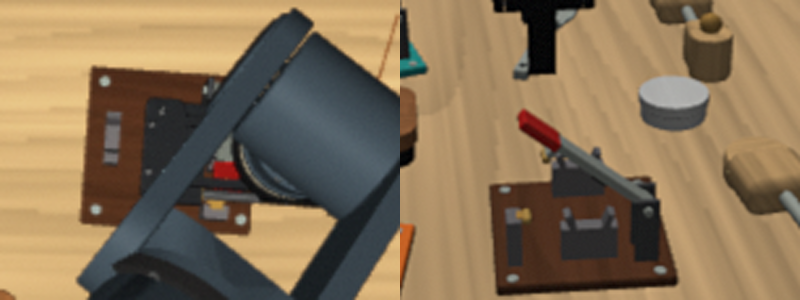

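Emit:
{"method": "send_rows", "body": {"moves": [[[0,0,0,0,0.05,2.3,1],[0,0,0,0,0.05,2.3,1],[0,0,0,0,0.05,2.3,1],[0,0,0,0,0.03,2.4,1],[0,0,0,0,0,0,-1]]]}}

```text
time_s: 3.9
position: [0.5094, -0.2485, 0.1267]
tcp_rot: [[-0.998, 0.06, -0.006], [0.06, 0.998, 0.005], [0.006, 0.005, -1.0]]
force: [-0.3, 0.7, -0.5]
opening: 0.959
```

Emit:
{"method": "send_rows", "body": {"moves": [[[0,0,0,0,0,0,-1],[0,0,0,0,0,0,-1],[0,0,0,0,0,0,-1],[0,0,0,0,0,0,-1],[0,0,0,0,0,0,-1]]]}}

```text
time_s: 4.4
position: [0.5121, -0.2511, 0.1303]
tcp_rot: [[-0.998, 0.06, 0.001], [0.06, 0.998, -0.001], [-0.001, -0.001, -1.0]]
force: [-1.1, 0.4, 0.0]
opening: 0.538
```

```bash
python3 - <<'E'
from h import *
s=readout.read_state();print(s["time_s"],s["position"],s["opening"]*87,s["force"])
plan([(tabp(a),86.5,1,-1) for a in np.linspace(.7,1.75,16)[1:]],p=tabp(.7),Rm=down(86.5))
cv2.imwrite("pics/s2.png",capture("side")[180:321,240:428])
E
```

```text
4.4 [ 0.5121 -0.2511  0.1303] 46.821895858559 [-1.1299  0.3823  0.0212]
[[0.0, 0.0, 0.0, -0.57, 0.0, -0.63, -1.0], [0.0, 0.0, 0.0, -0.62, 0.0, -0.6, -1.0], [0.0, 0.0, 0.0, -0.65, 0.0, -0.54, -1.0], [0.0, 0.0, 0.0, -0.7, 0.0, -0.5, -1.0], [0.0, 0.0, 0.0, -0.72, 0.0, -0.45, -1.0]]
[[0.0, 0.0, 0.0, -0.76, 0.0, -0.4, -1.0], [0.0, 0.0, 0.0, -0.78, 0.0, -0.35, -1.0], [0.0, 0.0, 0.0, -0.8, 0.0, -0.29, -1.0], [0.0, 0.0, 0.0, -0.82, 0.0, -0.23, -1.0], [0.0, 0.0, 0.0, -0.84, 0.0, -0.17, -1.0]]
[[0.0, 0.0, 0.0, -0.84, 0.0, -0.12, -1.0], [0.0, 0.0, 0.0, -0.86, 0.0, -0.05, -1.0], [0.0, 0.0, 0.0, -0.85, 0.0, 0.0, -1.0], [0.0, 0.0, 0.0, -0.85, 0.0, 0.06, -1.0], [0.0, 0.0, 0.0, -0.85, 0.0, 0.12, -1.0]]
```

Emit:
{"method": "send_rows", "body": {"moves": [[[0,0,0,0,0,0,-1],[0,0,0,0,0,0,-1],[0,0,0,0,0,0,-1],[0,0,0,0,0,0,-1],[0,0,0,0,0,0,-1]]]}}

```text
time_s: 4.95
position: [0.5118, -0.2517, 0.1297]
tcp_rot: [[-0.998, 0.06, 0.0], [0.06, 0.998, -0.001], [-0.0, -0.001, -1.0]]
force: [-1.6, -3.1, 0.4]
opening: 0.293
```

Emit:
{"method": "send_rows", "body": {"moves": [[[0,0,0,-0.57,0,-0.63,-1],[0,0,0,-0.62,0,-0.6,-1],[0,0,0,-0.65,0,-0.54,-1],[0,0,0,-0.7,0,-0.5,-1],[0,0,0,-0.72,0,-0.45,-1]]]}}

```text
time_s: 5.45
position: [0.5427, -0.2534, 0.156]
tcp_rot: [[-0.998, 0.059, -0.005], [0.059, 0.998, -0.0], [0.005, -0.001, -1.0]]
force: [-3.2, -5.1, -2.8]
opening: 0.294
```

Emit:
{"method": "send_rows", "body": {"moves": [[[0,0,0,-0.76,0,-0.4,-1],[0,0,0,-0.78,0,-0.35,-1],[0,0,0,-0.8,0,-0.29,-1],[0,0,0,-0.82,0,-0.23,-1],[0,0,0,-0.84,0,-0.17,-1]]]}}

```text
time_s: 5.95
position: [0.5825, -0.2558, 0.1711]
tcp_rot: [[-0.998, 0.059, -0.005], [0.059, 0.998, -0.0], [0.005, -0.001, -1.0]]
force: [-4.9, -4.5, 1.3]
opening: 0.293
```

Emit:
{"method": "send_rows", "body": {"moves": [[[0,0,0,-0.84,0,-0.12,-1],[0,0,0,-0.86,0,-0.05,-1],[0,0,0,-0.85,0,0,-1],[0,0,0,-0.85,0,0.06,-1],[0,0,0,-0.85,0,0.12,-1]]]}}

```text
time_s: 6.45
position: [0.6273, -0.2584, 0.1717]
tcp_rot: [[-0.998, 0.06, 0.001], [0.06, 0.998, -0.001], [-0.001, -0.001, -1.0]]
force: [-3.0, -3.4, 4.3]
opening: 0.291
```

Emit:
{"method": "send_rows", "body": {"moves": [[[0,0,0,0,0,0,1],[0,0,0,0,0,0,1],[0,0,0,0,0,0,1],[0,0,0,0,0,0,1],[0,0,0,0,0,0,1]]]}}

```text
time_s: 6.95
position: [0.6265, -0.2573, 0.1708]
tcp_rot: [[-0.998, 0.06, -0.0], [0.06, 0.998, 0.001], [0.0, 0.001, -1.0]]
force: [0.2, -0.5, 0.1]
opening: 0.663
```

```bash
python3 - <<'E'
from h import *
s=readout.read_state();print(s["time_s"],s["position"],s["opening"]*87,s["force"])
cv2.imwrite("pics/s3.png",cv2.resize(capture("side")[160:322,220:436],(800,600),interpolation=2))
p=s["position"];g=H(*sp,[[0,-.015,0]])[0];print(g)
plan([((p[0],p[1],.275),86.5,2,1),((p[0],p[1],.275),86.5,3,1),((g[0],g[1],.20),-22.75,15,1)])
E
```

```text
6.95 [ 0.6265 -0.2573  0.1708] 57.71264938012272 [ 0.2434 -0.4966  0.1081]
[0.5701 0.1949 0.    ]
[[0.02, -0.01, 0.04, 0.0, 0.01, -5.2, 1.0], [0.02, -0.01, 0.04, 0.01, 0.01, -5.21, 1.0], [0.0, 0.0, 0.0, 0.0, 0.0, 0.0, 1.0], [0.0, 0.0, 0.0, 0.0, 0.0, 0.0, 1.0], [0.0, 0.0, 0.0, 0.0, 0.0, 0.0, 1.0]]
[[0.0, 0.0, 7.28, 0.56, 2.99, 0.5, 1.0], [0.0, 0.0, 7.28, 0.93, 2.89, 0.5, 1.0], [0.0, 0.0, 7.28, 1.29, 2.75, 0.5, 1.0], [0.0, 0.0, 7.28, 1.63, 2.56, 0.5, 1.0], [0.0, 0.0, 7.28, 1.95, 2.33, 0.5, 1.0]]
[[0.0, 0.0, 7.28, 2.22, 2.07, 0.5, 1.0], [0.0, 0.0, 7.28, 2.47, 1.78, 0.5, 1.0], [0.0, 0.0, 7.28, 2.67, 1.44, 0.5, 1.0], [0.0, 0.0, 7.28, 2.83, 1.1, 0.49, 1.0], [0.0, 0.0, 7.28, 2.95, 0.73, 0.5, 1.0]]
[[0.0, 0.0, 7.28, 3.02, 0.35, 0.5, 1.0], [0.0, 0.0, 7.28, 3.03, -0.04, 0.5, 1.0], [0.0, 0.0, 7.28, 3.01, -0.42, 0.5, 1.0], [0.0, 0.0, 7.28, 2.93, -0.8, 0.5, 1.0], [0.0, 0.0, 7.28, 2.81, -1.17, 0.5, 1.0]]
```

View pics/s3.png

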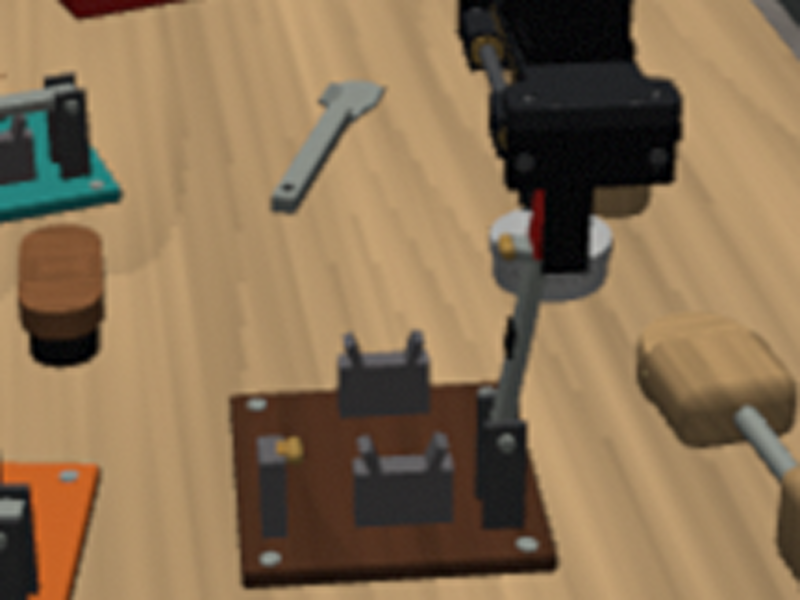

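The lever stands at about 1.75 rad, just past upright. Next is the shoehorn.

Emit:
{"method": "send_rows", "body": {"moves": [[[0,0,0,0,0,-4,1],[0,0,0,0,0,-4,1],[0,0,0,0,0,-2.4,1],[0,0,0,0,0,0,1],[0,0,0,0,0,0,1]]]}}

```text
time_s: 7.5
position: [0.6265, -0.2576, 0.2752]
tcp_rot: [[-0.998, 0.06, 0.0], [0.06, 0.998, -0.0], [-0.0, -0.0, -1.0]]
force: [-0.8, -0.1, -1.1]
opening: 0.993
```

Emit:
{"method": "send_rows", "body": {"moves": [[[0,0,7.28,0.56,2.99,0.5,1],[0,0,7.28,0.93,2.89,0.5,1],[0,0,7.28,1.29,2.75,0.5,1],[0,0,7.28,1.63,2.56,0.5,1],[0,0,7.28,1.95,2.33,0.5,1]]]}}

```text
time_s: 8.0
position: [0.6059, -0.1054, 0.2473]
tcp_rot: [[-0.764, 0.645, -0.004], [0.645, 0.764, 0.002], [0.005, -0.001, -1.0]]
force: [0.8, 1.3, -0.7]
opening: 1.003
```

Emit:
{"method": "send_rows", "body": {"moves": [[[0,0,7.28,2.22,2.07,0.5,1],[0,0,7.28,2.47,1.78,0.5,1],[0,0,7.28,2.67,1.44,0.5,1],[0,0,7.28,2.83,1.1,0.5,1],[0,0,7.28,2.95,0.73,0.5,1]]]}}

```text
time_s: 8.5
position: [0.5868, 0.045, 0.2225]
tcp_rot: [[-0.233, 0.973, -0.005], [0.973, 0.233, 0.001], [0.002, -0.004, -1.0]]
force: [0.4, 0.1, -0.3]
opening: 1.003
```

Emit:
{"method": "send_rows", "body": {"moves": [[[0,0,7.28,3.02,0.35,0.5,1],[0,0,7.28,3.03,-0.04,0.5,1],[0,0,7.28,3.01,-0.42,0.5,1],[0,0,7.28,2.93,-0.8,0.5,1],[0,0,7.28,2.81,-1.17,0.5,1]]]}}

```text
time_s: 9.0
position: [0.5676, 0.1953, 0.1975]
tcp_rot: [[0.39, 0.921, -0.005], [0.921, -0.39, -0.001], [-0.002, -0.004, -1.0]]
force: [0.4, -0.1, 0.0]
opening: 1.001
```

```bash
python3 - <<'E'
from h import *
s=readout.read_state();print(s["time_s"],s["position"],s["tcp_rot"][:,1],s["joint_positions"])
g=H(*sp,[[0,-.015,0]])[0]
plan([((*g[:2],.05),-22.75,7,1),((*g[:2],.004),-22.75,3,1)])
b=capture("side");cv2.imwrite("pics/s4.png",cv2.resize(b[100:250,220:420],(800,600),interpolation=2))
E
```

```text
9.0 [0.5676 0.1953 0.1975] [ 0.9209 -0.3897 -0.0041] [ 8.3255 30.0806 87.0284  0.0059 63.1628 31.2598]
[[-0.03, 0.02, -0.03, 0.01, 0.04, 2.11, 1.0], [-0.03, 0.02, -0.03, 0.02, 0.05, 2.1, 1.0], [-0.03, 0.02, -0.03, 0.01, 0.04, 2.11, 1.0], [-0.03, 0.02, -0.03, 0.01, 0.04, 2.11, 1.0], [-0.03, 0.02, -0.03, 0.01, 0.03, 2.1, 1.0]]
[[-0.03, 0.02, -0.03, 0.01, 0.04, 2.11, 1.0], [-0.03, 0.02, -0.03, 0.01, 0.04, 2.11, 1.0], [-0.01, 0.0, 0.01, 0.0, 0.0, 1.53, 1.0], [-0.01, 0.0, 0.01, 0.0, 0.0, 1.54, 1.0], [-0.01, 0.0, 0.01, 0.0, 0.0, 1.53, 1.0]]
```

View pics/s4.png

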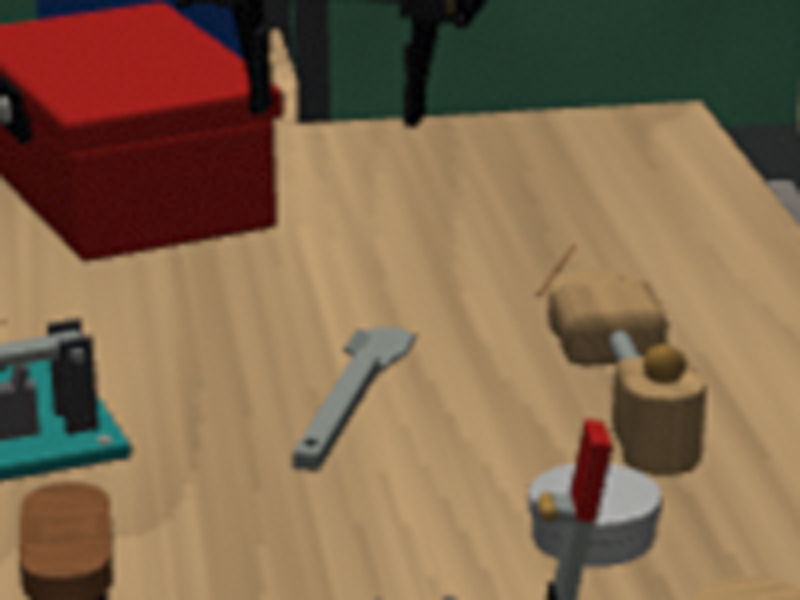

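Emit:
{"method": "send_rows", "body": {"moves": [[[0,0,0,0,0,2.5,1],[0,0,0,0,0,2.5,1],[0,0,0,0,0,2.5,1],[0,0,0,0,0,2.5,1],[0,0,0,0,0,2.0,1]]]}}

```text
time_s: 9.55
position: [0.5671, 0.1938, 0.0767]
tcp_rot: [[0.384, 0.923, -0.006], [0.923, -0.384, -0.001], [-0.003, -0.005, -1.0]]
force: [0.2, -0.6, -0.4]
opening: 0.999
```

Emit:
{"method": "send_rows", "body": {"moves": [[[0,0,0,0,0,2.0,1],[0,0,0,0,0,2.0,1],[0,0,0,0,0,1.0,1],[0,0,0,0,0,1.0,1],[0,0,0,0,0,0,1]]]}}

```text
time_s: 10.05
position: [0.5683, 0.194, 0.0184]
tcp_rot: [[0.385, 0.923, -0.003], [0.923, -0.385, -0.0], [-0.002, -0.003, -1.0]]
force: [-0.0, -0.5, 0.5]
opening: 0.998
```

```bash
python3 - <<'E'
from h import *
s=readout.read_state();print(s["time_s"],s["position"],s["tcp_rot"][:,1])
g=H(*sp,[[0,-.015,0]])[0];print(g,s["tcp_rot"].T@(np.r_[g[:2],.004]-s["position"]))
b=capture("side");cv2.imwrite("pics/s5.png",cv2.resize(b[150:240,250:370],(800,600),interpolation=2))
E
```

```text
10.05 [0.5683 0.194  0.0184] [ 0.9231 -0.3847 -0.0029]
[0.5701 0.1949 0.    ] [0.0015 0.0014 0.0144]
```

View pics/s5.png

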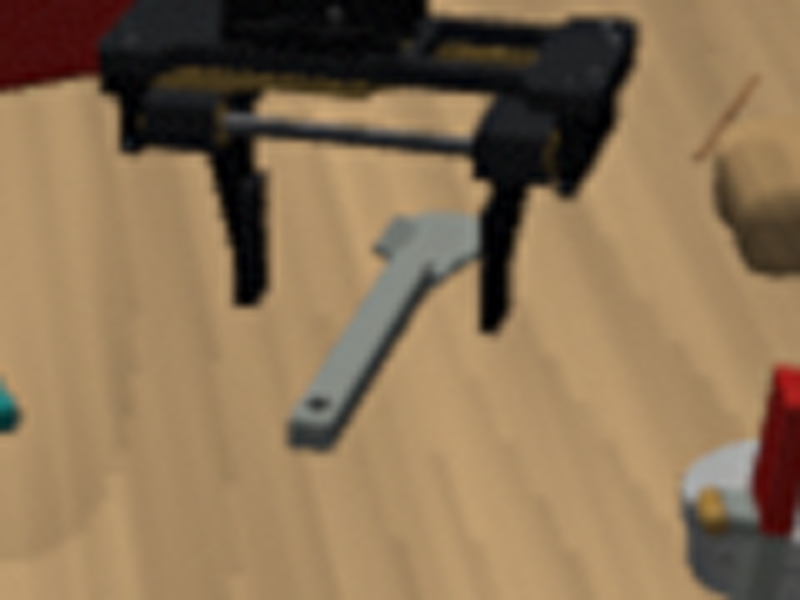

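Emit:
{"method": "send_rows", "body": {"moves": [[[0,0,0,0.1,0.1,0.7,1],[0,0,0,0,0,0.7,1],[0,0,0,0,0,0,-1],[0,0,0,0,0,0,-1],[0,0,0,0,0,0,-1]]]}}

```text
time_s: 10.6
position: [0.5711, 0.1949, 0.0063]
tcp_rot: [[0.385, 0.923, 0.0], [0.923, -0.385, 0.0], [0.0, 0.0, -1.0]]
force: [0.1, -0.0, -1.4]
opening: 0.808
```

Emit:
{"method": "send_rows", "body": {"moves": [[[0,0,0,0,0,0,-1],[0,0,0,0,0,0,-1],[0,0,0,0,0,0,-1],[0,0,0,0,0,0,-1],[0,0,0,0,0,0,-1]]]}}

```text
time_s: 11.1
position: [0.5709, 0.1949, 0.0061]
tcp_rot: [[0.385, 0.923, 0.0], [0.923, -0.385, -0.0], [0.0, 0.0, -1.0]]
force: [0.5, -0.3, -0.1]
opening: 0.358
```

Emit:
{"method": "send_rows", "body": {"moves": [[[0,0,0,0,0,0,-1],[0,0,0,0,0,0,-1],[0,0,0,0,0,0,-1],[0,0,0,0,0,0,-1],[0,0,0,0,0,0,-1]]]}}

```text
time_s: 11.6
position: [0.5704, 0.1949, 0.006]
tcp_rot: [[0.385, 0.923, -0.001], [0.923, -0.385, -0.0], [-0.0, -0.001, -1.0]]
force: [-1.1, 0.3, 1.5]
opening: 0.205
```

```bash
cat > sh.py <<'E'
from h import *
# shoehorn axis from its region in the side picture at given handle-top height
E
python3 - <<'E'
from h import *
s=readout.read_state();p=s["position"];print(s["time_s"],p,s["tcp_rot"][:,1],s["opening"]*87,s["force"])
plan([((p[0],p[1],p[2]+.10),-22.75,5,-1)])
E
```

```text
11.6 [0.5704 0.1949 0.006 ] [ 0.9231 -0.3847 -0.0009] 17.79696888477886 [-1.1135  0.348   1.4899]
[[-0.01, 0.0, 0.03, 0.0, 0.0, -2.0, -1.0], [-0.01, 0.0, 0.03, 0.0, 0.0, -2.0, -1.0], [-0.01, 0.0, 0.03, 0.0, 0.0, -2.0, -1.0], [-0.01, 0.0, 0.03, 0.0, 0.0, -2.0, -1.0], [-0.01, 0.0, 0.03, 0.0, -0.01, -2.0, -1.0]]
```

Emit:
{"method": "send_rows", "body": {"moves": [[[0,0,0,0,0,-1,-1],[0,0,0,0,0,-2.5,-1],[0,0,0,0,0,-3,-1],[0,0,0,0,0,-3,-1],[0,0,0,0,0,-3,-1]]]}}

```text
time_s: 12.1
position: [0.5712, 0.1947, 0.1327]
tcp_rot: [[0.385, 0.923, 0.001], [0.923, -0.385, -0.0], [0.0, 0.001, -1.0]]
force: [0.4, 0.9, -1.7]
opening: 0.202
```

```bash
python3 - <<'E'
from h import *
s=readout.read_state();p=s["position"];print(s["time_s"],p,s["tcp_rot"][:,1],s["opening"]*87,s["force"])
t=H(*hp,[[0,-.015,.131]])[0];print(t)
plan([((p+(t-p)*.45),-3.5,5,-1),(t,-3.5,5,-1)])
E
```

```text
12.1 [0.5712 0.1947 0.1327] [ 0.923  -0.3848  0.001 ] 17.539576577607317 [ 0.4493  0.8503 -1.7006]
[ 0.5589 -0.1906  0.131 ]
[[0.01, 0.0, -3.83, -3.24, 1.23, 0.02, -1.0], [0.01, 0.0, -3.83, -3.32, 1.01, 0.01, -1.0], [0.01, 0.0, -3.83, -3.38, 0.79, 0.02, -1.0], [0.01, 0.0, -3.83, -3.42, 0.56, 0.01, -1.0], [0.01, 0.0, -3.83, -3.46, 0.33, 0.02, -1.0]]
[[0.0, 0.0, 0.0, -4.24, 0.12, 0.02, -1.0], [0.0, 0.0, 0.0, -4.24, 0.13, 0.01, -1.0], [0.0, 0.0, 0.0, -4.23, 0.12, 0.02, -1.0], [0.0, 0.0, 0.0, -4.24, 0.12, 0.02, -1.0], [0.0, 0.0, 0.0, -4.24, 0.12, 0.02, -1.0]]
```

Emit:
{"method": "send_rows", "body": {"moves": [[[0,0,-3.8,-1.6,0.65,0,-1],[0,0,-3.8,-2.2,0.7,0,-1],[0,0,-3.8,-2.8,0.7,0,-1],[0,0,-3.8,-2.9,0.5,0,-1],[0,0,-3.9,-2.9,0.3,0,-1]]]}}

```text
time_s: 12.6
position: [0.5686, 0.0659, 0.1317]
tcp_rot: [[0.058, 0.998, 0.002], [0.998, -0.058, -0.0], [-0.0, 0.002, -1.0]]
force: [0.1, -0.1, -2.3]
opening: 0.198
```

Emit:
{"method": "send_rows", "body": {"moves": [[[0,0,0,-2.9,0.1,0,-1],[0,0,0,-2.9,0.1,0,-1],[0,0,0,-2.9,0.1,0,-1],[0,0,0,-2.9,0.1,0,-1],[0,0,0,-2.9,0.1,0,-1]]]}}

```text
time_s: 13.1
position: [0.5646, -0.0794, 0.1317]
tcp_rot: [[0.062, 0.998, 0.001], [0.998, -0.062, -0.001], [-0.001, 0.001, -1.0]]
force: [-0.1, 0.3, -1.8]
opening: 0.206
```

```bash
python3 - <<'E'
from h import *
s=readout.read_state();p=s["position"];print(s["time_s"],p,s["tcp_rot"],s["opening"]*87,s["force"])
t=H(*hp,[[0,-.015,.131]])[0];print(t)
plan([(t,-3.5,5,-1)])
E
```

```text
13.1 [ 0.5646 -0.0794  0.1317] [[ 0.0617  0.9981  0.0013]
 [ 0.9981 -0.0617 -0.0007]
 [-0.0006  0.0014 -1.    ]] 17.90338725167977 [-0.0507  0.3365 -1.785 ]
[ 0.5589 -0.1906  0.131 ]
[[0.02, 0.01, -0.01, -2.23, 0.02, 0.01, -1.0], [0.02, 0.01, -0.01, -2.22, 0.03, 0.02, -1.0], [0.02, 0.01, -0.01, -2.23, 0.02, 0.01, -1.0], [0.02, 0.01, -0.01, -2.22, 0.02, 0.02, -1.0], [0.02, 0.01, -0.01, -2.23, 0.02, 0.01, -1.0]]
```

Emit:
{"method": "send_rows", "body": {"moves": [[[0,0,0,-2.7,0.03,0,-1],[0,0,0,-2.5,0.03,0,-1],[0,0,0,-2.2,0.03,0,-1],[0,0,0,-2.0,0,0,-1],[0,0,0,-1.3,0,0,-1]]]}}

```text
time_s: 13.6
position: [0.5589, -0.1867, 0.1316]
tcp_rot: [[0.063, 0.998, 0.001], [0.998, -0.063, -0.001], [-0.001, 0.001, -1.0]]
force: [0.2, 0.4, -1.4]
opening: 0.205
```

```bash
python3 - <<'E'
from h import *
s=readout.read_state();p=s["position"];print(s["time_s"],p,s["tcp_rot"][:,1],s["opening"]*87,s["force"])
a=capture("side");b=capture("top")
o=(240,190);k=3.125
A=cv2.resize(a[190:382,240:368],(400,600),interpolation=2)
B=cv2.resize(b[200:320,290:370],(400,600),interpolation=2)
cv2.imwrite("pics/m6.png",np.hstack([A,B]))
# expected dot & ends with TCP-held shoehorn: underside z=p.z-.006, origin at grip+15mm
R_=s["tcp_rot"];yaw=np.arctan2(R_[1,1],R_[0,1]);print(np.degrees(yaw))
og=H(p[0],p[1],yaw,[[0,.015,p[2]-.006]])[0]
for n,q in(("dot",[0,-.092,.014]),("end",[0,-.105,.007]),("tip",[0,.112,.004])):
    W=H(og[0],og[1],yaw,[q])+[0,0,og[2]]
    print(n,W,proj("side",W),((proj("side",W)-[240,190]+.5)*3.125),((proj("top",W)-[290,200]+.5)*5))
for c in("side","top"):print([(d["p"],d["location"]) for d in spot_in(c,"handle_end")[:2]])
E
```

```text
13.6 [ 0.5589 -0.1867  0.1316] [ 0.998  -0.0628  0.0014] 17.805306714113343 [ 0.1907  0.3778 -1.3536]
-3.598116186102025
dot [[ 0.5541 -0.2636  0.1396]] [[329.2039 243.6848]] [[280.3247 169.3274]] [[409.0085 233.8537]]
end [[ 0.5533 -0.2765  0.1326]] [[329.9072 250.7378]] [[282.5224 191.3681]] [[434.6003 237.6072]]
tip [[ 0.5669 -0.06    0.1296]] [[319.552  199.4272]] [[250.1626  31.0226]] [[-24.0382 204.3693]]
[(0.59, [0.5571, -0.2089, 0.1385]), (0.29, [0.5553, -0.2593, 0.0117])]
[(0.71, [0.5616, -0.123, 0.1313])]
```

View pics/m6.png

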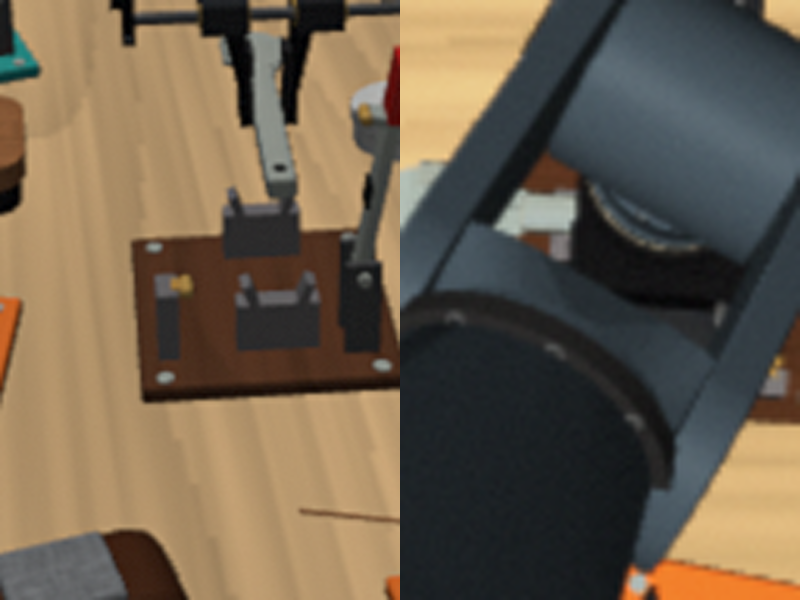

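```bash
python3 - <<'E'
from h import *
s=readout.read_state();p=s["position"];print(p)
W=H(*hp,[[-.0115,-.087,.045],[.0115,-.087,.045],[-.0115,.017,.045],[.0115,.017,.045],[-.0166,-.087,.059],[.0166,-.087,.059]])
print((proj("side",W)-[240,190]+.5)*3.125)
t=H(*hp,[[0,-.015,.051]])[0]
plan([((t[0],t[1],.075),-3.5,3,-1),((t[0],t[1],.056),-3.5,2,-1),((t[0],t[1],.051),-3.5,5,-1)])
E
```

```text
[ 0.5585 -0.1844  0.1311]
[[260.7271 306.5285]
 [299.0425 304.6311]
 [246.0239 216.2977]
 [281.494  214.6359]
 [252.1648 287.3465]
 [307.8125 284.6227]]
[[0.0, -0.01, -0.02, -0.21, 0.03, 1.87, -1.0], [0.0, -0.01, -0.02, -0.2, 0.02, 1.87, -1.0], [0.0, -0.01, -0.02, -0.21, 0.03, 1.87, -1.0], [0.0, 0.0, 0.0, 0.0, 0.0, 0.95, -1.0], [0.0, 0.0, 0.0, 0.0, 0.0, 0.95, -1.0]]
[[0.0, 0.0, 0.0, 0.0, 0.0, 0.1, -1.0], [0.0, 0.0, 0.0, 0.0, 0.0, 0.1, -1.0], [0.0, 0.0, 0.0, 0.0, 0.0, 0.1, -1.0], [0.0, 0.0, 0.0, 0.0, 0.0, 0.1, -1.0], [0.0, 0.0, 0.0, 0.0, 0.0, 0.1, -1.0]]
```

Emit:
{"method": "send_rows", "body": {"moves": [[[0,0,0,-0.2,0,1.9,-1],[0,0,0,-0.2,0,1.9,-1],[0,0,0,-0.2,0,1.9,-1],[0,0,0,0,0,0.9,-1],[0,0,0,0,0,0.5,-1]]]}}

```text
time_s: 14.3
position: [0.5579, -0.1895, 0.0592]
tcp_rot: [[0.06, 0.998, -0.002], [0.998, -0.06, 0.001], [0.001, -0.002, -1.0]]
force: [-0.1, 0.8, -2.1]
opening: 0.206
```

Emit:
{"method": "send_rows", "body": {"moves": [[[0,0,0,0,0,0.1,-1],[0,0,0,0,0,0.1,-1],[0,0,0,0,0,0.1,-1],[0,0,0,0,0,0.1,-1],[0,0,0,0,0,0.1,-1]]]}}

```text
time_s: 14.8
position: [0.5585, -0.1909, 0.0554]
tcp_rot: [[0.062, 0.998, 0.001], [0.998, -0.062, -0.0], [-0.0, 0.001, -1.0]]
force: [-0.2, -0.1, -2.1]
opening: 0.198
```

```bash
python3 - <<'E'
from h import *
s=readout.read_state();p=s["position"];print(s["time_s"],p,s["tcp_rot"][:,1],s["opening"]*87,s["force"])
t=H(*hp,[[0,-.015,.051]])[0]
print(s["tcp_rot"].T@(t-p))
a=capture("side");cv2.imwrite("pics/s7.png",cv2.resize(a[200:320,260:420],(800,600),interpolation=2))
E
```

```text
14.8 [ 0.5585 -0.1909  0.0554] [ 0.9981 -0.0616  0.0008] 17.20159368110602 [-0.1968 -0.1018 -2.1162]
[0.0004 0.0003 0.0044]
```

View pics/s7.png

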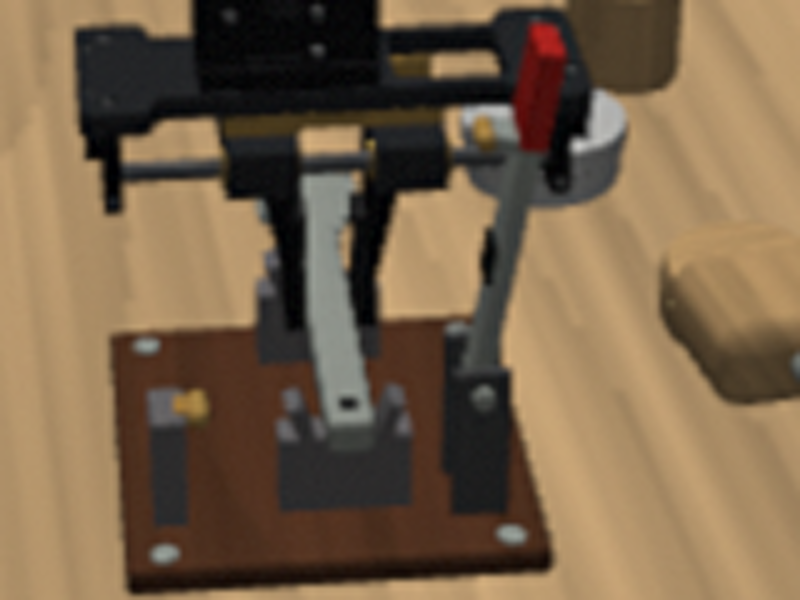

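Emit:
{"method": "send_rows", "body": {"moves": [[[0,0,0,0,-0.1,0.1,-1],[0,0,0,0,0,0.1,-1],[0,0,0,0,0,0.1,-1],[0,0,0,0,0,0.1,-1],[0,0,0,0,0,0,-1]]]}}

```text
time_s: 15.35
position: [0.5573, -0.1907, 0.051]
tcp_rot: [[0.062, 0.998, -0.0], [0.998, -0.062, 0.0], [-0.0, -0.0, -1.0]]
force: [0.0, -0.5, -2.1]
opening: 0.201
```

Emit:
{"method": "send_rows", "body": {"moves": [[[0,0,0,0,0,0.05,-1],[0,0,0,0,0,0.05,-1],[0,0,0,0,0,0,-1],[0,0,0,0,0,0,-1],[0,0,0,0,0,0,-1]]]}}

```text
time_s: 15.85
position: [0.5573, -0.1907, 0.051]
tcp_rot: [[0.061, 0.998, 0.0], [0.998, -0.061, -0.0], [-0.0, 0.0, -1.0]]
force: [-1.5, 0.5, 6.3]
opening: 0.201
```

Emit:
{"method": "send_rows", "body": {"moves": [[[0,0,0,0,0,0,-0.4],[0,0,0,0,0,0,-0.2],[0,0,0,0,0,0,0],[0,0,0,0,0,0,0],[0,0,0,0,0,0,0]]]}}

```text
time_s: 16.35
position: [0.5573, -0.1907, 0.0499]
tcp_rot: [[0.061, 0.998, -0.0], [0.998, -0.061, 0.0], [0.0, -0.0, -1.0]]
force: [-0.2, -1.0, -0.8]
opening: 0.484
```

```bash
python3 - <<'E'
from h import *
s=readout.read_state();p=s["position"];print(s["time_s"],p,s["opening"]*87,s["force"])
a=capture("side");cv2.imwrite("pics/s8.png",cv2.resize(a[200:320,260:420],(800,600),interpolation=2))
E
```

```text
16.35 [ 0.5573 -0.1907  0.0499] 42.14804033138947 [-0.2494 -1.0156 -0.7754]
```

View pics/s8.png

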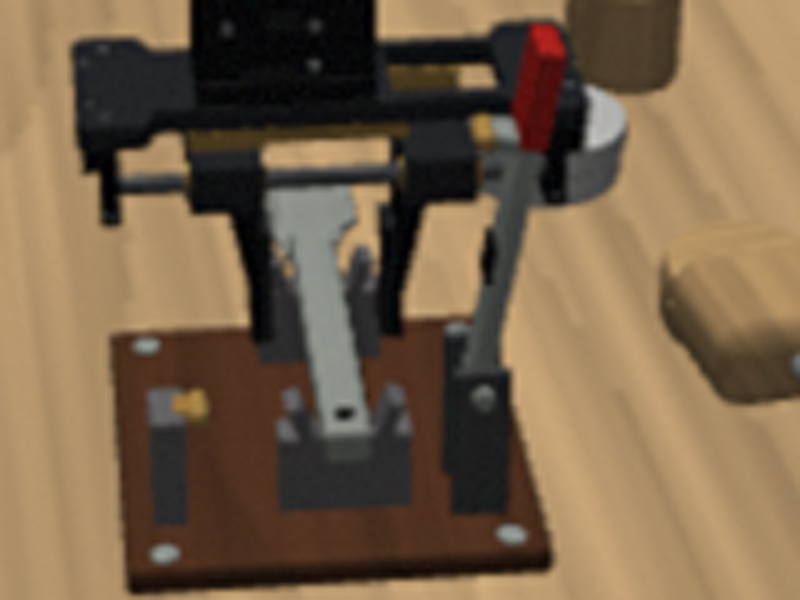

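```bash
python3 - <<'E'
from h import *
s=readout.read_state();p=s["position"]
t=tabp(1.75,dz=-.008);print(t)
plan([((p[0],p[1],.27),-3.5,5,0),((t[0],t[1],.27),-93.5,10,1),(t,-93.5,4,1),(t,-93.5,1,-1)])
print("arc");plan([(tabp(a,dz=-.008),-93.5,1,-1) for a in np.linspace(1.75,.2,21)[1:]],p=t,Rm=down(-93.5))
E
```

```text
[ 0.6265 -0.2598  0.178 ]
[[0.0, 0.0, -0.01, 0.0, 0.0, -4.4, 0.0], [0.0, 0.0, -0.01, 0.0, 0.0, -4.4, 0.0], [0.0, 0.0, -0.01, 0.0, 0.0, -4.41, 0.0], [0.0, 0.0, -0.01, 0.0, 0.0, -4.4, 0.0], [0.0, 0.0, -0.01, 0.0, 0.0, -4.4, 0.0]]
[[0.0, 0.0, 9.0, -0.65, 0.73, 0.0, 1.0], [0.0, 0.0, 9.0, -0.52, 0.83, 0.0, 1.0], [0.0, 0.0, 9.0, -0.39, 0.9, 0.0, 1.0], [0.0, 0.0, 9.0, -0.25, 0.94, 0.0, 1.0], [0.0, 0.0, 9.0, -0.09, 0.98, 0.0, 1.0]]
[[0.0, 0.0, 9.0, 0.06, 0.97, 0.0, 1.0], [0.0, 0.0, 9.0, 0.21, 0.96, 0.0, 1.0], [0.0, 0.0, 9.0, 0.36, 0.91, 0.0, 1.0], [0.0, 0.0, 9.0, 0.5, 0.84, 0.0, 1.0], [0.0, 0.0, 9.0, 0.62, 0.76, 0.0, 1.0]]
[[0.0, 0.0, 0.01, 0.0, 0.0, 2.3, 1.0], [0.0, 0.0, 0.01, 0.0, 0.0, 2.3, 1.0], [0.0, 0.0, 0.01, 0.0, 0.0, 2.3, 1.0], [0.0, 0.0, 0.01, 0.0, 0.0, 2.29, 1.0], [0.0, 0.01, -0.02, 0.0, 0.0, 0.0, -1.0]]
arc
[[0.0, 0.0, 0.0, -0.94, 0.0, -0.13, -1.0], [0.0, 0.0, 0.0, -0.94, 0.0, -0.06, -1.0], [0.0, 0.0, 0.0, -0.94, 0.0, 0.01, -1.0], [0.0, 0.0, 0.0, -0.95, 0.0, 0.09, -1.0], [0.0, 0.0, 0.0, -0.93, 0.0, 0.16, -1.0]]
[[0.0, 0.0, 0.0, -0.91, 0.0, 0.23, -1.0], [0.0, 0.0, 0.0, -0.9, 0.0, 0.3, -1.0], [0.0, 0.0, 0.0, -0.87, 0.0, 0.37, -1.0], [0.0, 0.0, 0.0, -0.84, 0.0, 0.44, -1.0], [0.0, 0.0, 0.0, -0.8, 0.0, 0.5, -1.0]]
[[0.0, 0.0, 0.0, -0.76, 0.0, 0.56, -1.0], [0.0, 0.0, 0.0, -0.72, 0.0, 0.61, -1.0], [0.0, 0.0, 0.0, -0.66, 0.0, 0.68, -1.0], [0.0, 0.0, 0.0, -0.61, 0.0, 0.72, -1.0], [0.0, 0.0, 0.0, -0.56, 0.0, 0.76, -1.0]]
[[0.0, 0.0, 0.0, -0.49, 0.0, 0.81, -1.0], [0.0, 0.0, 0.0, -0.43, 0.0, 0.84, -1.0], [0.0, 0.0, 0.0, -0.36, 0.0, 0.87, -1.0], [0.0, 0.0, 0.0, -0.3, 0.0, 0.9, -1.0], [0.0, 0.0, 0.0, -0.22, 0.0, 0.92, -1.0]]
```

Emit:
{"method": "send_rows", "body": {"moves": [[[0,0,0,0,0,-1.5,0],[0,0,0,0,0,-4.6,0],[0,0,0,0,0,-4.8,0],[0,0,0,0,0,-4.8,0],[0,0,0,0,0,-4.8,0]]]}}

```text
time_s: 16.9
position: [0.557, -0.1905, 0.2582]
tcp_rot: [[0.061, 0.998, 0.001], [0.998, -0.061, -0.001], [-0.0, 0.001, -1.0]]
force: [0.5, -0.3, -0.8]
opening: 0.495
```

Emit:
{"method": "send_rows", "body": {"moves": [[[0,0,0,0,0,-1.5,0.5],[0,0,8.5,-0.65,0.73,0,1],[0,0,8.5,-0.52,0.83,0,1],[0,0,8.5,-0.39,0.9,0,1],[0,0,8.5,-0.25,0.94,0,1]]]}}

```text
time_s: 17.4
position: [0.5853, -0.2181, 0.2714]
tcp_rot: [[0.614, 0.789, 0.001], [0.789, -0.614, -0.001], [0.0, 0.001, -1.0]]
force: [-0.1, -0.3, 0.2]
opening: 0.869
```

Emit:
{"method": "send_rows", "body": {"moves": [[[0,0,8.5,-0.09,0.98,0,1],[0,0,8.5,0.06,0.97,0,1],[0,0,8.5,0.21,0.96,0,1],[0,0,8.5,0.36,0.91,0,1],[0,0,8.5,0.5,0.84,0,1]]]}}

```text
time_s: 17.9
position: [0.6217, -0.2508, 0.2712]
tcp_rot: [[0.986, 0.167, 0.001], [0.167, -0.986, -0.0], [0.0, 0.0, -1.0]]
force: [0.7, 0.6, -0.1]
opening: 0.999
```

Emit:
{"method": "send_rows", "body": {"moves": [[[0,0,8.5,0.6,0.76,0,1],[0,0,5,0,0,0,1],[0,0,0,0,0,0,1],[0,0,0,0,0,0,1],[0,0,0,0,0,0,1]]]}}

```text
time_s: 18.4
position: [0.6287, -0.2569, 0.2705]
tcp_rot: [[0.998, -0.06, 0.0], [-0.06, -0.998, -0.0], [0.0, 0.0, -1.0]]
force: [0.1, -0.5, -0.3]
opening: 1.0
```

```bash
python3 - <<'E'
from h import *
s=readout.read_state();p=s["position"];print(s["time_s"],p,s["tcp_rot"][:,1],s["opening"])
t=tabp(1.75,dz=-.008)
plan([(t,-93.5,4,1),(t,-93.5,1,-1)])
a=capture("side");b=capture("top")
A=cv2.resize(a[200:320,270:370],(400,480),interpolation=2)
B=cv2.resize(b[200:296,290:370],(400,480),interpolation=2)
cv2.imwrite("pics/m9.png",np.hstack([A,B]))
W=H(*hp,[[0,-.092,.059],[0,-.105,.059],[0,.112,.053]])
print((proj("side",W)-[270,200]+.5)*4)
E
```

```text
18.4 [ 0.6287 -0.2569  0.2705] [-0.06   -0.9982  0.0001] 1.0001065230752466
[[0.0, 0.0, 0.01, -0.05, 0.08, 2.31, 1.0], [0.0, 0.0, 0.01, -0.05, 0.07, 2.31, 1.0], [0.0, 0.0, 0.01, -0.05, 0.08, 2.32, 1.0], [0.0, 0.0, 0.01, -0.05, 0.08, 2.31, 1.0], [0.0, -0.01, 0.02, 0.0, 0.0, 0.0, -1.0]]
[[239.4986 332.0141]
 [242.3572 347.7186]
 [201.2507 131.5279]]
```

View pics/m9.png

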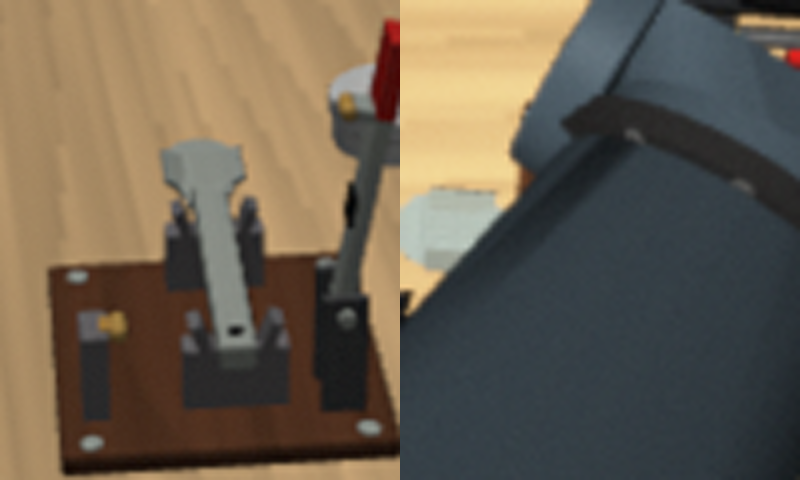

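The shoehorn is seated in both saddles: the dot is at (235,330) against an expected (239,332). Next I close the lever.

Emit:
{"method": "send_rows", "body": {"moves": [[[0,0,0,-0.05,0.08,2.3,1],[0,0,0,-0.05,0.08,2.3,1],[0,0,0,-0.05,0.08,2.3,1],[0,0,0,-0.05,0.06,2.3,1],[0,0,0,0,0,0,-1]]]}}

```text
time_s: 19.0
position: [0.6243, -0.2586, 0.1744]
tcp_rot: [[0.998, -0.061, -0.007], [-0.061, -0.998, 0.004], [-0.007, -0.004, -1.0]]
force: [-0.8, 0.6, 0.1]
opening: 0.966
```

Emit:
{"method": "send_rows", "body": {"moves": [[[0,0,0,0,0,0,-1],[0,0,0,0,0,0,-1],[0,0,0,0,0,0,-1],[0,0,0,0,0,0,-1],[0,0,0,0,0,0,-1]]]}}

```text
time_s: 19.5
position: [0.627, -0.2601, 0.1789]
tcp_rot: [[0.998, -0.061, 0.001], [-0.061, -0.998, -0.001], [0.001, 0.001, -1.0]]
force: [-0.4, 0.6, -0.7]
opening: 0.539
```

Emit:
{"method": "send_rows", "body": {"moves": [[[0,0,0,0,0,0,-1],[0,0,0,0,0,0,-1],[0,0,0,0,0,0,-1],[0,0,0,0,0,0,-1],[0,0,0,0,0,0,-1]]]}}

```text
time_s: 20.0
position: [0.6268, -0.2587, 0.1781]
tcp_rot: [[0.998, -0.061, -0.0], [-0.061, -0.998, 0.002], [-0.0, -0.002, -1.0]]
force: [0.1, 5.5, 2.3]
opening: 0.296
```

Emit:
{"method": "send_rows", "body": {"moves": [[[0,0,0,-0.94,0,-0.13,-1],[0,0,0,-0.94,0,-0.06,-1],[0,0,0,-0.94,0,0,-1],[0,0,0,-0.95,0,0.1,-1],[0,0,0,-0.93,0,0.16,-1]]]}}

```text
time_s: 20.5
position: [0.5811, -0.2561, 0.1775]
tcp_rot: [[0.998, -0.062, 0.004], [-0.062, -0.998, 0.001], [0.004, -0.002, -1.0]]
force: [3.0, 6.2, -0.0]
opening: 0.299
```

Emit:
{"method": "send_rows", "body": {"moves": [[[0,0,0,-0.91,0,0.23,-1],[0,0,0,-0.9,0,0.3,-1],[0,0,0,-0.87,0,0.37,-1],[0,0,0,-0.84,0,0.44,-1],[0,0,0,-0.8,0,0.5,-1]]]}}

```text
time_s: 21.0
position: [0.5371, -0.2535, 0.1598]
tcp_rot: [[0.998, -0.062, 0.002], [-0.062, -0.998, 0.001], [0.002, -0.001, -1.0]]
force: [0.5, 5.2, 5.9]
opening: 0.29
```

Emit:
{"method": "send_rows", "body": {"moves": [[[0,0,0,-0.76,0,0.56,-1],[0,0,0,-0.72,0,0.6,-1],[0,0,0,-0.66,0,0.68,-1],[0,0,0,-0.6,0,0.72,-1],[0,0,0,-0.56,0,0.76,-1]]]}}

```text
time_s: 21.5
position: [0.5022, -0.2514, 0.126]
tcp_rot: [[0.998, -0.061, -0.002], [-0.061, -0.998, 0.002], [-0.003, -0.001, -1.0]]
force: [-1.3, 4.0, 4.4]
opening: 0.294
```

Emit:
{"method": "send_rows", "body": {"moves": [[[0,0,0,-0.5,0,0.8,-1],[0,0,0,-0.43,0,0.84,-1],[0,0,0,-0.36,0,0.87,-1],[0,0,0,-0.3,0,0.9,-1],[0,0,0,-0.2,0,0.92,-1]]]}}

```text
time_s: 22.0
position: [0.4827, -0.2502, 0.082]
tcp_rot: [[0.998, -0.06, -0.006], [-0.06, -0.998, 0.002], [-0.006, -0.002, -1.0]]
force: [-6.3, 2.4, 4.8]
opening: 0.292
```

Emit:
{"method": "send_rows", "body": {"moves": [[[0,0,0,0,0,0,0],[0,0,0,0,0,0,0],[0,0,0,0,0,0,0],[0,0,0,0,0,0,0],[0,0,0,0,0,0,0]]]}}

```text
time_s: 22.5
position: [0.4864, -0.2518, 0.0829]
tcp_rot: [[0.998, -0.061, 0.001], [-0.061, -0.998, -0.001], [0.001, 0.001, -1.0]]
force: [-0.6, -0.0, 0.1]
opening: 0.496
```

```bash
python3 - <<'E'
from h import *
s=readout.read_state();p=s["position"];print(s["time_s"],p,s["opening"],s["force"],tabp(.2,dz=-.008),tabp(.12),tabp(0))
capture("side")
for a in(0,.12,.2,.3):print(a,proj("side",tabp(a,dz=.005)))
for c in regions_of("side","lever_tab")[:5]:
    ys,xs=np.nonzero(c["mask"]);print(c["p"],xs.mean(),ys.mean())
t=tabp(.1,dz=0)
E
```

```text
22.5 [ 0.4864 -0.2518  0.0829] 0.4957874305009956 [-0.5833 -0.0374  0.1426] [ 0.4855 -0.2512  0.0822] [ 0.4839 -0.2511  0.0656] [ 0.483 -0.251  0.051]
0 [[290.0084 275.402 ]]
0.12 [[290.2711 268.696 ]]
0.2 [[290.9789 264.2004]]
0.3 [[292.4644 258.6055]]
0.88 322.7723404255319 268.9446808510638
0.77 176.5983606557377 298.7978142076503
0.65 432.3259207783183 399.178596247394
0.57 207.2041420118343 190.39644970414201
```

Emit:
{"method": "send_rows", "body": {"moves": [[[0,0,0,0,0,-2,0],[0,0,0,-0.2,0,-2,-1],[0,0,0,0,0,0,-1],[0,0,0,0,0,0,-1],[0,0,0,0,0,0,-1]]]}}

```text
time_s: 23.1
position: [0.4835, -0.2509, 0.1217]
tcp_rot: [[0.998, -0.061, -0.001], [-0.061, -0.998, 0.001], [-0.001, -0.001, -1.0]]
force: [-0.2, 0.4, -0.3]
opening: 0.218
```

Emit:
{"method": "send_rows", "body": {"moves": [[[0,0,0,0,0,0,-1],[0,0,0,0,0,0,-1],[0,0,0,0,0,0,-1],[0,0,0,0,0,0,-1],[0,0,0,0,0,0,-1]]]}}

```text
time_s: 23.6
position: [0.4839, -0.2512, 0.1223]
tcp_rot: [[0.998, -0.061, -0.0], [-0.061, -0.998, 0.0], [-0.0, -0.0, -1.0]]
force: [-0.7, 0.3, 0.4]
opening: 0.005
```

Emit:
{"method": "send_rows", "body": {"moves": [[[0,0,0,0,0,1,-1],[0,0,0,0,0,0.8,-1],[0,0,0,0,0,0.5,-1],[0,0,0,0,0,0.5,-1],[0,0,0,0,0,0.5,-1]]]}}

```text
time_s: 24.1
position: [0.4838, -0.2512, 0.0888]
tcp_rot: [[0.998, -0.062, -0.0], [-0.062, -0.998, 0.0], [-0.0, -0.0, -1.0]]
force: [0.0, -0.1, 0.1]
opening: 0.006
```

Emit:
{"method": "send_rows", "body": {"moves": [[[0,0,0,0,0,0.3,-1],[0,0,0,0,0,0.3,-1],[0,0,0,0,0,0.3,-1],[0,0,0,0,0,0.3,-1],[0,0,0,0,0,0,-1]]]}}

```text
time_s: 24.6
position: [0.4849, -0.2521, 0.0796]
tcp_rot: [[0.998, -0.061, 0.003], [-0.061, -0.998, -0.003], [0.004, 0.003, -1.0]]
force: [-0.1, -0.2, 0.2]
opening: 0.003
```

Emit:
{"method": "send_rows", "body": {"moves": [[[0,0,0,0,0,0.3,-1],[0,0,0,0,0,0.3,-1],[0,0,0,0,0,0.2,-1],[0,0,0,0,0,0.1,-1],[0,0,0,0,0,0,-1]]]}}

```text
time_s: 25.1
position: [0.484, -0.2513, 0.0706]
tcp_rot: [[0.998, -0.061, 0.0], [-0.061, -0.998, -0.0], [0.0, 0.0, -1.0]]
force: [-4.1, 2.1, 22.4]
opening: 0.003
```

```bash
python3 - <<'E'
from h import *
s=readout.read_state();p=s["position"];print(s["time_s"],p,s["opening"],s["force"])
a=capture("side")
hsv=cv2.cvtColor(a,cv2.COLOR_BGR2HSV)
m=((hsv[...,0]<8)|(hsv[...,0]>172))&(hsv[...,1]>150)&(hsv[...,2]>60)
m[:200]=0;m[:, :260]=0;m[340:]=0;m[:,380:]=0
ys,xs=np.nonzero(m);print(len(xs),xs.min(),xs.max(),ys.min(),ys.max())
for an in(0,.06,.12):print(an,proj("side",tabp(an,r=.14,dz=.005)),proj("side",tabp(an,r=.14,dz=-.005)),proj("side",tabp(an,r=.1,dz=.005)))
E
```

```text
25.1 [ 0.484  -0.2513  0.0706] 0.003446076405522539 [-4.1098  2.1448 22.4036]
171 281 301 271 283
0 [[280.2779 275.8715]] [[280.4659 280.4001]] [[301.8777 274.8292]]
0.06 [[280.2556 272.0323]] [[280.4444 276.5945]] [[301.9189 272.0925]]
0.12 [[280.5079 268.1654]] [[280.6962 272.7615]] [[302.1551 269.3419]]
```

Emit:
{"method": "send_rows", "body": {"moves": [[[0,0,0,0,0,-1,-1],[0,0,0,0,0,-4,-1],[0,0,0,0,0,-4.5,-1],[0,0,0,0,0,-4.5,-1],[0,0,0,-4,0,-1,-1]]]}}

```text
time_s: 25.65
position: [0.4503, -0.2529, 0.2231]
tcp_rot: [[0.998, -0.059, 0.013], [-0.059, -0.998, -0.01], [0.013, 0.009, -1.0]]
force: [-0.5, -1.4, -0.4]
opening: 0.001
```

Emit:
{"method": "send_rows", "body": {"moves": [[[0,0,0,-3,0,0,-1],[0,0,0,0,0,0,-1],[0,0,0,0,0,0,-1],[0,0,0,0,0,0,-1],[0,0,0,0,0,0,-1]]]}}

```text
time_s: 26.15
position: [0.415, -0.2472, 0.2179]
tcp_rot: [[0.998, -0.061, 0.0], [-0.061, -0.998, 0.0], [-0.0, -0.0, -1.0]]
force: [-0.2, 0.5, 0.0]
opening: 0.003
```

```bash
python3 - <<'E'
from h import *
s=readout.read_state();print(s["time_s"],s["position"],s["force"])
a=capture("side")
hsv=cv2.cvtColor(a,cv2.COLOR_BGR2HSV)
m=((hsv[...,0]<8)|(hsv[...,0]>172))&(hsv[...,1]>150)&(hsv[...,2]>60)
m[:200]=0;m[:, :260]=0;m[340:]=0;m[:,380:]=0
ys,xs=np.nonzero(m);print(len(xs),xs.min(),xs.max(),ys.min(),ys.max(),ys.mean())
cv2.imwrite("pics/s10.png",cv2.resize(a[200:320,260:420],(800,600),interpolation=2))
W=H(*hp,[[0,-.092,.059],[0,-.105,.059],[0,.112,.053]])
print((proj("side",W)-[260,200]+.5)*5)
for an in(0,.12):
  print((proj("side",np.vstack([tabp(an,r=r,dz=.004) for r in(.14,.1,0.02)]))-[260,200]+.5)*5)
E
```

```text
26.15 [ 0.415  -0.2472  0.2179] [-0.2119  0.5213  0.0124]
242 281 301 271 283 277.099173553719
[[349.3733 415.0177]
 [352.9465 434.6483]
 [301.5634 164.4099]]
[[103.9838 384.1309]
 [211.9351 378.917 ]
 [426.5641 368.5506]]
[[105.1338 345.6344]
 [213.3216 351.5045]
 [427.0634 363.1017]]
```

View pics/s10.png

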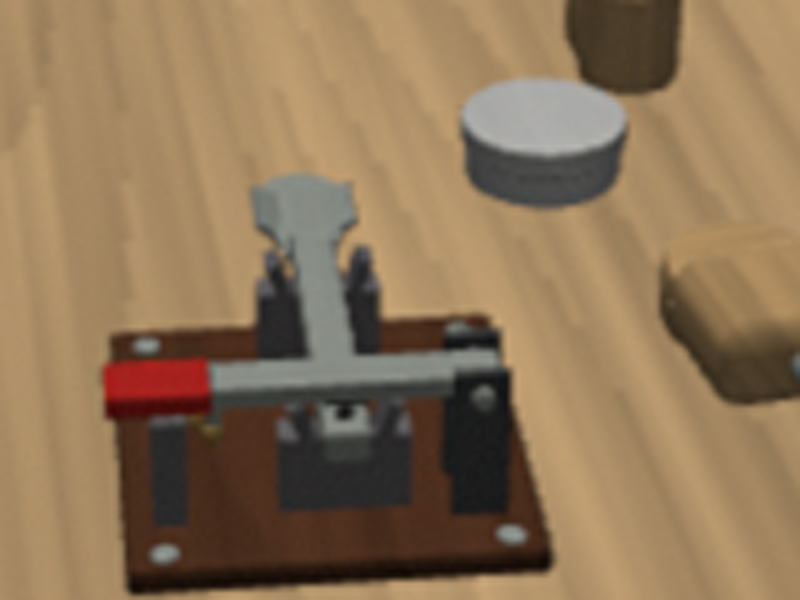

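```bash
python3 -c "
from rig import bot
print(bot.hand_in())"
```

```text
the job is handed in; nothing more can be done
None
```

The shoehorn is put away in the dark wood holder with the lever shut over it, and the job is handed in. It took about 26 s of the 72 s allowed. The hand-in gives no verdict, so the result rests on my own checks below.

**What I did:**
- **Lever up:** I pinched the red tab and swung the lever up to about 1.75 rad.
- **Shoehorn in:** I gripped the shoehorn across its handle and laid it in the two saddles, handle end on the lever side. I felt about 6 N of contact and then let go.
- **Lever down:** I swung the lever down to about 0.2 rad. I then pressed it shut with closed fingers and backed away.

**Last checks:**
- **Lever:** the slope of its arm in the last side picture fits 0 rad (measured −0.04, model −0.05). Resting on the catch at 0.12 rad would give +0.05.
- **Pressing height:** the tab stopped my press at 70.6 mm, where the shut height should be 71 mm, with 22 N. That is more than the 5–10 N the catch needs. I never saw the click itself as a force peak; the readings just before showed about 0 N.
- **Shoehorn:** it lies in both saddles. After I let go, the dot was about 1–2 mm from its expected place, and it looked unmoved once the lever was shut.
- **Robot:** the gripper ended clear at 0.22 m height with about 0 N on it.
- **Bystanders:** I never moved near the brush, tin or shoe trees, but did not measure them again. The tin and one shoe tree look unmoved in the last picture; the brush and the other tree were outside it.

The networks' "handle_end" spots disagreed with the pictures, so I used the dot in the picture instead.

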